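Close the glaze jar in the pottery studio

ROBOT

A 6-joint arm with a two-finger parallel gripper is mounted at the origin on the work surface. World frame = base frame: x ahead of the robot, y to its left, z up, the work surface at z = 0. Lengths are in mm, angles in rad, forces in N, time in s.
With the tool pointing down it reaches from about 350 to 875 mm from the base axis. Payload 4.2 kg.
Tool frame: the origin (TCP) lies midway between the tips of the shut fingers; the grasp point (between the pads) lies 19 mm behind it (env.grip_depth is the distance from the TCP to the grasp point, in mm); z points along the fingers, y is the line along which they close (so a half turn about z gives the same grasp; the last joint's range is limited). The gripper opens to 85 mm and grips with 20 to 120 N. Pads are 22 mm wide; open, the fingers measure 114 mm over their backs; the gripper's body (76 mm by 85 mm) begins 54 mm behind the grasp point. The pads swing forward as they close: fully open they stand 13 mm farther back than shut.
Start: joints at [0.259, 0.385, 0.008, 0, -1.194, -0.259], TCP at [624.979, 0.025, 231.312] pointing down, gripper open.
Joint ranges: [-3.14, 3.14], [-1.21, 2.06], [-1.07, 1.41], [-3.16, 2.05], [-2.99, -0.16], [-3.1, 3.1]. Speed limits (rad/s): [2.79, 2.79, 3.14, 3.14, 3.14, 3.14].

INTERFACE

Orientations are given as a unit quaternion [x, y, z, w].
In Python, from cell import env, snapshot, job gives the robot as it stands.
- The arm moves only by the tool arm_command, never from a script. Its argument "targets" is a list of rows, each a list of 3 entries, a list of its own where there are three numbers: the shift along the tool's x, y, z in m, then the turn, a rotation vector about the tool's x, y, z in rad, then the closure, from -1 (fully open) to 1 (shut). A call has 1 to 5 rows; each row shifts and turns the commanded pose from where the row before left it, along the tool's axes as they then stand; what a row does not reach is not made up. A row lasts 1/8 s, in which the tool goes at most 62.5 mm and 10.7 degrees, less where a joint would pass 70% of its speed; a pose out of reach is approached as far as the arm can. A call with a gripper value outside its range is refused whole. The fingers move at their own pace and stop on an object; "force" is the grip in N (left out, the last holds). Time passes only in rows, so rows that do not move let the fingers close. It gives the time, the measured TCP pose, the force, the opening and the grip force at its end, in the units of the state.
- env.get_obs(): the state, without advancing time (a new reading comes with each control period).
- snapshot(name): name is "scene" or "side" or "wrist"; returns a dict with "pixels" (420x560x3 uint8, red, green, blue), "z_map" (420x560 float32, mm along the optical axis (not along the pixel's ray), 0 where there is no reading), "K" (3x3 intrinsics, pixels), "distortion" ([k1, k2, p1, p2, k3] as OpenCV has them; the pictures are not rectified), "extrinsics" (4x4, takes a point from camera to world coordinates). Camera axes: x right, y up, looking along -z (the intrinsics and any distortion apply to the point x, -y, -z); pixel columns grow to the right and rows downward; lengths in mm; the calibration is good to about 2 mm. A picture is of the moment at which its call begins.
- job.hand_in(): hands the job in; it is judged then, once.
The state is a dict: "time": time; "q": joint angles; "qd": joint speeds; "tau": joint torques, N m; "ee_pos": TCP position; "tcp_rot": TCP orientation; "contact_force": force on the tool from outside, world axes, zero at the start; "moment": the same for the moment, N m; "width": opening from 0.0 (shut) to 1.0 (fully open); "grip_force": force on a finger pad.
Only numpy, scipy, OpenCV 4.12 (cv2) and the standard library are available. Lean on these libraries where they do the work, as an engineer would, in place of code of your own. Each camera call takes 0.05 s, during which the arm holds its last target. There are 200 camera calls.

TASK

The blue cap has only been laid on the blue-banded glaze jar, its lugs on top of the thread. Without lifting it off, turn it backwards (counter-clockwise from above) until its red end points at the orange mark and the cap drops into the thread, then screw it clockwise fully home, red end at the green mark, and let go. Leave the green-banded jar where it stands.

Things in the scene. Friction and masses are not known exactly. Their poses are not given: they have to be found in the camera images.
- cap: Loose blue cap, 0.14 kg: disc 76 mm wide, 31 mm tall with its skirt; on top an upright grip bar 52 long, 14 thick, 30 mm tall (bar top 61 mm above origin). Pinch the bar's long sides near its middle, once for all turning. Origin: axis, skirt's lower edge; z up; x along the bar to its red end. Starts 114.5 mm above the table, x 11 to 32 deg counter-clockwise of the jar's x. Three lugs inside.
- jar: White glaze jar with blue band, 108 mm wide, shoulder 96 mm high, in a square wooden holder (130 wide, 30 mm high) fixed to the table. Springs up to 8 mm sideways (0.9 N/mm) but cannot turn or lift. Origin: axis, table height; z up; x to the green mark on the shoulder and side: cap home. Orange mark 65 deg counter-clockwise of x: cap drops.
- thread (a point): Thread top on jar axis, 116 mm up. The cap turns level, counter-clockwise, till its x is 65 (+-12) deg from the jar's x: there it can drop 11 mm (by its weight if free; if gripped, lower it). Stop 15 deg beyond. Then clockwise it sinks 4 mm more, evenly from 51 to 0 deg, so sink with it (3 mm play); stop 3 deg past 0. Home: cap origin 99.5 mm up. Not dropped, it also stops there. Side play 2 mm.
- shut_jar: A second jar of the same kind and size, with a green band and a green cap already home, loose in one piece with its own wooden holder (1.8 kg); top of its grip bar 161 mm above the table. Leave it alone. Origin: on its axis at table height.
Not all that is in view belongs to the job. Of the things shaped like the cap, the blue one is meant.

How it is judged (in metres and radians):
On the way:
1. the cap has been turned backwards to the orange mark and has dropped into the thread (angle between the x axis of cap and the x axis of jar, either way round above 0.8 rad and z of cap in the frame of jar below 0.1065 m), for 0.1 s.
At the end, for the whole second after the job is handed in: The cap is screwed home on the jar: its bar within 13 degrees of the jar's x, its origin less than 102 mm above the jar's origin, within 10 mm of the jar's axis, level within 6 degrees and at rest; the green-banded jar within 30 mm of where it stood (angle between the x axis of cap and the x axis of jar, either way round below 0.23 rad and z of cap in the frame of jar below 0.102 m and horizontal distance between cap and jar below 0.01 m and angle between cap's own z axis and vertical below 0.1 rad and linear speed of cap below 0.02 m/s and distance of shut_jar from where it was at the start of the episode below 0.03 m); the robot touches nothing.
It fails at once if the cap is lifted off: raised more than 12 mm above where it lay (z of cap in the frame of jar above 0.1265 m).
It fails at once if the green-banded jar is moved more than 30 mm (distance of shut_jar from where it was at the start of the episode above 0.03 m).
It also fails if it takes over 34 s, if anything falls off the work surface, if the arm or the gripper's body presses on something with over 40 N, if the wrist force passes 120 N, or if a joint passes its speed limit or range.

## Working session

There is one attempt and no reset: what is moved stays moved. The work goes in short steps, Python scripts to look and compute and a tool call to move; the robot and the scene stay as the last step left them, time stands still between calls to the robot, and variables do not carry over. Pictures are saved under pics/ and viewed, at most 10 in all, crops included, and the job is handed in when it is done.

Besides the shell and the picture viewer there is one more tool, called as name(argument=value, ...), one argument or row to a line, values as JSON. arm_command: Moves the arm, as the interface text tells. Its arguments: {"type":"object","properties":{"targets":{"type":"array","items":{"type":"array"}},"force":{"type":"number"}},"required":["targets"]}

```bash
mkdir -p pics; ls; cat > h.py <<'E'
import numpy as np, cv2
from cell import env, snapshot, job
def pts(s):
    z=s["z_map"]; h,w=z.shape
    u,v=np.meshgrid(np.arange(w),np.arange(h))
    p=cv2.undistortPoints(np.stack([u,v],-1).reshape(-1,1,2).astype(np.float64),np.array(s["K"]),np.array(s["distortion"])).reshape(h,w,2)
    c=np.stack([p[...,0]*z,-p[...,1]*z,-z,np.ones_like(z)],-1)
    P=(c@np.array(s["extrinsics"]).T)[...,:3]
    P[z<=0]=np.nan
    return P
def save(n,im): cv2.imwrite(f"pics/{n}.png",im[...,::-1])
E
python3 - <<'E'
from h import *
a=snapshot("scene");b=snapshot("side");c=snapshot("wrist")
save("s1",a["pixels"]);save("d1",b["pixels"]);save("w1",c["pixels"])
for s,n in((a,"a"),(b,"b"),(c,"c")):
    np.savez(n,P=pts(s),I=s["pixels"],K=s["K"],d=s["distortion"],E=s["extrinsics"]); print(np.array(s["extrinsics"]).round(2).tolist())
print(env.get_obs())
E
```

```text
pics
[[0.7, -0.58, 0.43, 936.78], [0.72, 0.54, -0.43, -411.7], [0.02, 0.61, 0.79, 964.78], [0.0, 0.0, 0.0, 1.0]]
[[0.82, 0.35, -0.45, 89.25], [-0.57, 0.51, -0.65, -420.08], [0.0, 0.79, 0.61, 560.8], [0.0, 0.0, 0.0, 1.0]]
[[-1.0, -0.0, 0.0, 624.45], [0.0, -0.95, -0.31, -79.38], [0.0, -0.31, 0.95, 373.24], [0.0, 0.0, 0.0, 1.0]]
{'time': 0.15, 'q': array([ 2.58577964e-01,  3.85401226e-01,  7.00133786e-03, -3.22766143e-04,
       -1.19401314e+00, -2.58611461e-01]), 'qd': array([ 0.0035849 , -0.0019171 ,  0.00390269,  0.00181297,  0.00045388,
        0.00046032]), 'tau': array([-6.03353892e-04, -3.92678475e+01,  1.88581592e+01,  4.18858320e+00,
       -3.39302780e-03,  5.70479813e-06]), 'ee_pos': array([6.24588252e+02, 3.63283973e-04, 2.30488471e+02]), 'tcp_rot': array([-7.07052625e-01,  7.07160455e-01,  5.36091704e-04, -6.23329644e-04]), 'contact_force': array([-0.12454406, -0.12896513,  0.59305365]), 'moment': array([-0.04314521,  0.00597141, -0.00325674]), 'grip_force': 0.0, 'width': 1.0018909491098142}
```

View pics/s1.png

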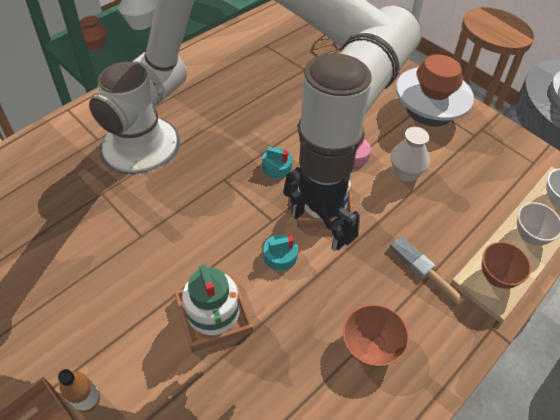

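View pics/w1.png

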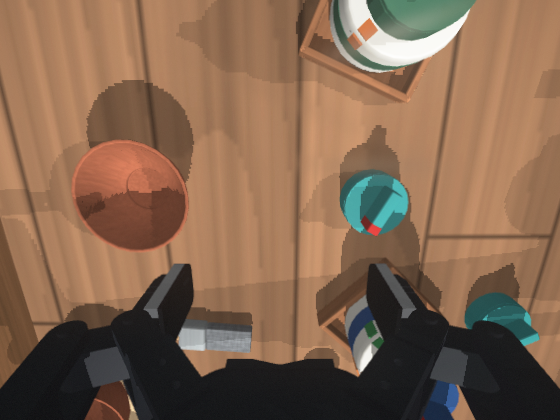

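View pics/d1.png

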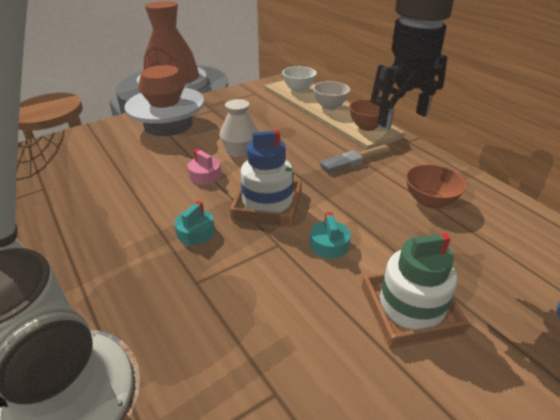

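The side view (d1) shows the blue cap at about (265,150), its red end at (277,140) and the green mark at about (290,175). The green jar is at (420,290). In the scene view the gripper hides the blue jar, and the wrist view shows part of it at bottom right.

```bash
python3 - <<'E'
from h import *
for n in "abc":
    f=np.load(n+".npz");P=f["P"];I=f["I"]
    hsv=cv2.cvtColor(I,cv2.COLOR_RGB2HSV);H,S,V=[hsv[...,i].astype(int) for i in range(3)]
    X,Y,Z=P[...,0],P[...,1],P[...,2]
    blue=(H>105)&(H<130)&(S>110)
    near=(Z>60)&(Z<185)
    for nm,m in(("blue",blue&near),("green",(H>50)&(H<90)&(S>90)&(Z>30)&near),("orange",(H>3)&(H<20)&(S>130)&near),("red",((H<5)|(H>174))&(S>150)&near),("white",(S<50)&(V>120)&near)):
        k,l,st,c=cv2.connectedComponentsWithStats(m.astype(np.uint8))
        for i in range(1,k):
            if st[i,4]>=8:
                q=P[l==i]; print(n,nm,c[i].round(),st[i,4],np.nanmedian(q,0).round(1),np.nanmin(q,0).round(),np.nanmax(q,0).round())
    top=blue&(Z>168)&(Z<182)
    if top.sum()>10:
        q=P[top][:,:2].astype(np.float32);print(n,"bar",len(q),cv2.minAreaRect(q))
    ct=blue&(Z>140)&(Z<149)
    if ct.sum()>10: print(n,"disc",ct.sum(),cv2.minEnclosingCircle(P[ct][:,:2].astype(np.float32)))
f=np.load("b.npz")["I"]; save("d2",cv2.resize(f[110:240,210:340],None,fx=4.5,fy=4.5,interpolation=2))
E
```

```text
a green [216. 313.] 23 [ 560.6 -189.7   96.9] [ 557. -194.   95.] [ 566. -184.  101.]
a green [218. 321.] 29 [ 570.1 -193.7   80.3] [ 568. -198.   68.] [ 573. -189.   92.]
a orange [442.  68.] 771 [453.  684.  159.2] [400. 627. 117.] [513. 741. 164.]
a orange [349. 191.] 8 [531.9 221.9  86.7] [530. 217.  75.] [534. 227.  90.]
a orange [506. 265.] 229 [897.1 325.3  76.4] [838. 274.  60.] [943. 382.  82.]
a orange [232. 294.] 22 [ 554.  -141.8   97.3] [ 549. -148.   93.] [ 558. -136.  100.]
a orange [ 77. 387.] 559 [ 504.3 -465.3   89.4] [ 472. -496.   64.] [ 519. -443.  117.]
a red [285. 153.] 16 [333.5 216.6  61.6] [327. 211.  60.] [338. 223.  65.]
a red [290. 239.] 15 [521.6  46.7  61.6] [515.  43.  60.] [527.  54.  64.]
a red [210. 289.] 91 [ 542.4 -182.   155.9] [ 528. -188.  130.] [ 547. -165.  164.]
a white [174.  77.] 273 [ 30.1 123.9 172.8] [ 12.  82. 153.] [ 44. 167. 185.]
a white [433.  98.] 1871 [484.3 651.6  71.6] [340. 577.  62.] [561. 797. 125.]
a white [150. 114.] 156 [ 55.1  24.6 123.8] [41.  8. 93.] [ 65.  44. 158.]
a white [128. 108.] 17 [ 60.6 -30.2 182.4] [ 57. -41
[... 3694 characters left out ...]
150.   96.] [ 560. -135.  100.]
c orange [354.  39.] 64 [ 561.  -137.4   89.6] [ 555. -140.   74.] [ 563. -132.   94.]
c orange [357. 370.] 13 [530.9 217.4  91.3] [529. 215.  86.] [532. 225.  92.]
c orange [113. 403.] 473 [848.4 295.9  70.6] [836. 280.  60.] [870. 334.  79.]
c red [373. 230.] 92 [519.   47.7  61.7] [512.  41.  60.] [526.  54.  64.]
c white [394.  36.] 3873 [ 531.3 -135.    96.2] [ 469. -169.   67.] [ 573. -118.  133.]
c white [364. 349.] 637 [525.8 185.1  93. ] [509. 159.  72.] [533. 221.  98.]
c bar 37 ((481.7106018066406, 194.57229614257812), (2.035006284713745, 16.243972778320312), 62.27518844604492)
c disc 584 ((456.8043212890625, 195.06124877929688), 23.939842224121094)
```

View pics/d2.png

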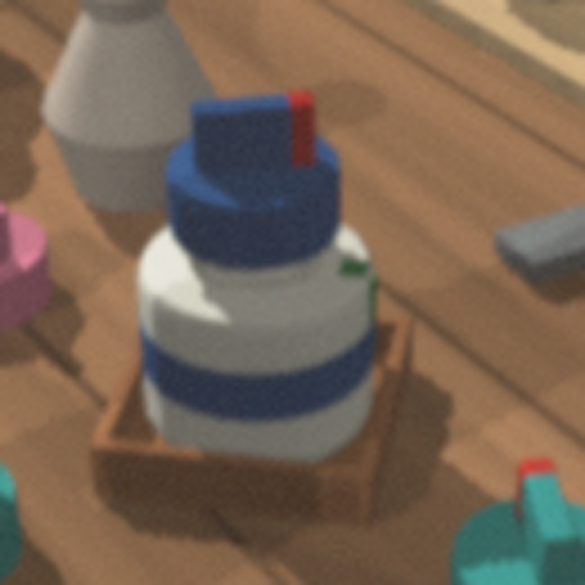

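arm_command(
  targets=[
    [[-0.044,0.037,0],[0,0,0],-1],
    [[-0.044,0.037,0],[0,0,0],-1],
    [[-0.044,0.037,0],[0,0,0],-1],
    [[-0.044,0.037,0],[0,0,0],-1],
    [[-0.045,0.038,0],[0,0,0],-1],
  ],
)

```text
time: 0.78
ee_pos: [437.6, 222.1, 231.2]
tcp_rot: [-0.707, 0.707, 0.0, 0.0]
contact_force: [1.1, 1.3, -0.2]
width: 1.0
grip_force: 0.0
```

arm_command(
  targets=[
    [[0,0,0],[0,0,-0.186],-1],
    [[0,0,0],[0,0,-0.186],-1],
    [[0,0,0],[0,0,-0.186],-1],
    [[0,0,0],[0,0,-0.186],-1],
    [[0,0,0],[0,0,-0.186],-1],
  ],
)

```text
time: 1.4
ee_pos: [438.7, 220.9, 231.1]
tcp_rot: [0.95, -0.312, -0.0, 0.0]
contact_force: [-0.9, 0.1, -0.6]
width: 1.002
grip_force: 0.0
```

arm_command(
  targets=[
    [[0,0,0],[0,0,-0.186],-1],
    [[0,0,0],[0,0,0],-1],
  ],
)

```text
time: 1.65
ee_pos: [438.8, 220.9, 231.1]
tcp_rot: [0.974, -0.227, -0.0, 0.0]
contact_force: [0.3, -0.8, -0.6]
width: 0.999
grip_force: 0.0
```

```bash
cat > m.py <<'E'
from h import *
import sys
from scipy.spatial.transform import Rotation as R
def look(cams=("wrist","side","scene")):
    o=env.get_obs();r=R.from_quat(o["tcp_rot"]).as_matrix()
    print("t",o["time"],"tcp",o["ee_pos"].round(1),"tooly deg",np.degrees(np.arctan2(r[1,1],r[0,1])).round(1),"z",r[:,2].round(3),"q",o["q"].round(2),"F",o["contact_force"].round(1),"w",round(o["width"],3))
    for n in cams:
        s=snapshot(n);I=s["pixels"];P=pts(s);save(f"{sys.argv[1]}_{n}",I)
        hsv=cv2.cvtColor(I,cv2.COLOR_RGB2HSV);H,S,V=[hsv[...,i].astype(int) for i in range(3)]
        X,Y,Z=P[...,0],P[...,1],P[...,2]; nr=(np.hypot(X-479,Y-201)<75)&(Z>35)
        blue=(H>105)&(H<130)&(S>110)&nr; red=((H<8)|(H>172))&(S>130)&nr
        zs=Z[blue&(Z>120)]
        if len(zs)<30: print(n,"few");continue
        top=(blue|red)&(Z>np.nanpercentile(Z[(blue|red)&(Z>150)],80)-4) if ((blue|red)&(Z>150)).sum()>20 else blue&False
        if top.sum()>10:
            q=P[top];print(n,"bar",top.sum(),cv2.minAreaRect(q[:,:2].astype(np.float32)),"z",np.median(q[:,2]).round(1))
        d=blue&(Z>125)&(Z<150); zt=np.nanpercentile(Z[d],70) if d.sum() else 0; d=d&(abs(Z-zt)<2)
        if d.sum()>20: print(n,"disc",d.sum(),cv2.minEnclosingCircle(P[d][:,:2].astype(np.float32)),"z",zt.round(1))
        for nm,m in(("red",red&(Z>150)),("green",(H>50)&(H<90)&(S>80)&nr&(Z>60)),("orange",(H>3)&(H<20)&(S>120)&nr&(Z>65)&(Z<102))):
            for hh,mm in(("top",m&(abs(Z-96.5)<2.5)),("all",m)):
                if mm.sum()>5:
                    p=np.median(P[mm],0);print(n,nm,hh,mm.sum(),p.round(1),"deg",np.degrees(np.arctan2(p[1]-CY,p[0]-CX)).round(1))
        w=(S<60)&(V>100)&nr&(abs(Z-96.5)<3)
        if w.sum()>30: print(n,"shoulder",cv2.minEnclosingCircle(P[w][:,:2].astype(np.float32)))
CX,CY=478.5,200.5
if __name__=="__main__": look(sys.argv[2:] or ("wrist","side","scene"))
E
python3 m.py v1
```

```text
t 1.65 tcp [438.8 220.9 231.1] tooly deg -116.2 z [-0. -0. -1.] q [ 0.8   0.16 -0.31 -0.   -1.1   0.32] F [ 0.3 -0.8 -0.6] w 0.999
wrist bar 1599 ((478.9598693847656, 203.21295166015625), (14.047163009643555, 52.81821823120117), 65.56999969482422) z 175.7
wrist disc 5034 ((478.88885498046875, 203.24195861816406), 37.61583709716797) z 146.2
wrist red all 402 [498.5 194.3 175.8] deg -17.1
wrist green all 16 [518.1 166.2  91.1] deg -40.9
wrist orange top 153 [521.6 219.   97.7] deg 23.2
wrist orange all 192 [522.6 219.4  97.6] deg 23.2
wrist shoulder ((478.6927185058594, 203.1874237060547), 52.21614456176758)
side bar 64 ((480.513671875, 201.65782165527344), (13.985773086547852, 50.34596633911133), 63.647979736328125) z 175.9
side disc 114 ((477.9764099121094, 201.41148376464844), 36.48720932006836) z 146.2
side red all 63 [496.8 188.2 168.5] deg -33.8
side shoulder ((478.0076904296875, 200.24977111816406), 51.618289947509766)
scene bar 107 ((482.24114990234375, 201.6901397705078), (13.512106895446777, 53.03104782104492), 66.58721160888672) z 175.0
scene disc 360 ((481.9732360839844, 200.72872924804688), 38.41321563720703) z 145.3
scene red all 77 [501.9 190.2 166. ] deg -23.7
scene green top 14 [513.1 172.   97.2] deg -39.5
scene green all 42 [516.8 166.4  87.1] deg -41.6
scene orange top 16 [522.3 218.7  96.8] deg 22.6
scene orange all 28 [526.6 219.8  94.9] deg 21.8
scene shoulder ((482.6870422363281, 200.32176208496094), 52.04344940185547)
```

View pics/v1_wrist.png

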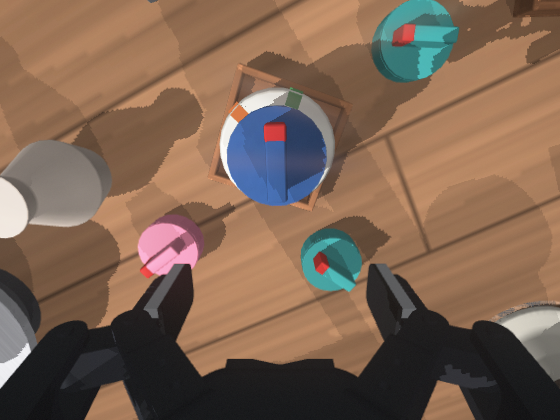

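arm_command(
  targets=[
    [[0.0445,-0.001,0],[0,0,-0.024],-1],
    [[0,0,0.04],[0,0,0],-1],
    [[0,0,0.03],[0,0,0],-1],
    [[0,0,0.012],[0,0,0],-1],
    [[0,0,0],[0,0,0],-1],
  ],
)

```text
time: 2.42
ee_pos: [479.4, 202.4, 149.1]
tcp_rot: [0.977, -0.214, -0.0, 0.0]
contact_force: [-0.8, -1.0, 0.6]
width: 0.998
grip_force: 0.0
```

```bash
python3 m.py v2 wrist
```

```text
t 2.425 tcp [479.4 202.4 149.1] tooly deg -114.7 z [-0.001 -0.001 -1.   ] q [ 0.71  0.29 -0.36  0.   -0.92  0.43] F [-0.8 -1.   0.6] w 0.998
wrist bar 3105 ((479.9404602050781, 202.94235229492188), (14.227008819580078, 52.20425033569336), 65.44617462158203) z 175.7
wrist disc 10148 ((479.1374206542969, 203.0478973388672), 37.9366455078125) z 146.1
wrist red all 1388 [501.2 193.4 175. ] deg -17.4
wrist green top 86 [507.2 172.9  98. ] deg -43.8
wrist green all 111 [507.8 172.3  97.9] deg -43.9
wrist orange top 302 [521.1 218.7  97.8] deg 23.1
wrist orange all 364 [522.1 219.1  97.7] deg 23.1
wrist shoulder ((479.5983581542969, 202.9913787841797), 51.86348342895508)
```

View pics/v2_wrist.png

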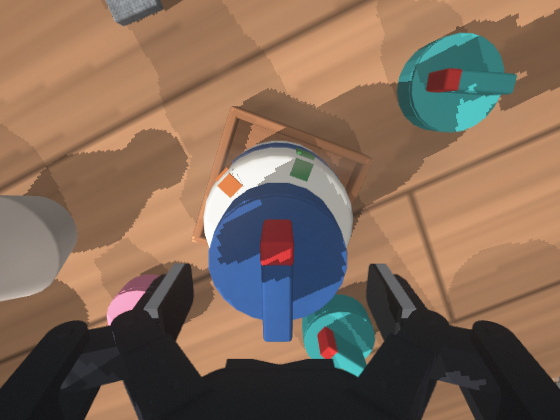

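The bar is centred between the fingers, with red at (278,245), orange at (230,185) and green at (302,168). Closing now.

arm_command(
  targets=[
    [[0,0.0005,0],[0,0,0],1],
    [[0,0,0],[0,0,0],1],
    [[0,0,0],[0,0,0],1],
    [[0,0,0],[0,0,0],1],
    [[0,0,0],[0,0,0],1],
  ],
  force=60,
)

```text
time: 3.1
ee_pos: [479.5, 202.1, 149.7]
tcp_rot: [0.977, -0.214, 0.0, -0.0]
contact_force: [-0.2, 0.0, 1.3]
width: 0.15
grip_force: 59.9
```

arm_command(
  targets=[
    [[0,0,0],[0,0,-0.09],1],
    [[0,0,0],[0,0,-0.09],1],
    [[0,0,0],[0,0,-0.09],1],
    [[0,0,0],[0,0,-0.09],1],
    [[0,0,0],[0,0,-0.09],1],
  ],
)

```text
time: 3.72
ee_pos: [479.3, 201.5, 149.6]
tcp_rot: [1.0, 0.011, 0.0, 0.0]
contact_force: [-0.2, -1.3, 1.3]
width: 0.147
grip_force: 60.1
```

arm_command(
  targets=[
    [[0,0,0],[0,0,-0.09],1],
    [[0,0,0],[0,0,-0.09],1],
    [[0,0,0],[0,0,-0.09],1],
    [[0,0,0],[0,0,-0.06],1],
    [[0,0,0],[0,0,0],1],
  ],
)

```text
time: 4.35
ee_pos: [478.8, 201.7, 148.9]
tcp_rot: [0.985, 0.173, -0.001, 0.0]
contact_force: [-0.2, -0.2, -1.8]
width: 0.151
grip_force: 59.6
```

```bash
python3 m.py v3; python3 -c "
from h import *
print(env.get_obs()['moment'])"
```

```text
t 4.35 tcp [478.8 201.7 148.9] tooly deg -70.0 z [-0.001 -0.001 -1.   ] q [ 0.71  0.29 -0.37 -0.   -0.92  1.21] F [-0.2 -0.2 -1.8] w 0.151
wrist bar 3011 ((479.3050231933594, 201.83255004882812), (44.83009719848633, 44.20671844482422), 64.2134780883789) z 175.0
wrist disc 6782 ((478.4001159667969, 201.83071899414062), 37.533409118652344) z 145.2
wrist red all 1359 [501.  209.5 174.1] deg 21.7
wrist green top 280 [511. 172.  98.] deg -41.3
wrist green all 340 [511.7 171.4  97.9] deg -41.2
wrist orange top 306 [521.2 219.1  97.9] deg 23.5
wrist orange all 412 [522.7 219.6  97.7] deg 23.3
wrist shoulder ((479.15673828125, 203.56825256347656), 52.00996398925781)
side disc 155 ((477.9227294921875, 200.20846557617188), 36.55868911743164) z 145.5
side shoulder ((478.0505676269531, 199.74981689453125), 52.0748176574707)
scene bar 40 ((496.3587951660156, 184.86544799804688), (63.42025375366211, 19.015953063964844), 84.02832794189453) z 174.6
scene disc 273 ((481.05169677734375, 199.61936950683594), 37.717857360839844) z 144.6
scene red all 62 [501.8 203.5 169.6] deg 7.2
scene green top 14 [512.8 171.4  96.4] deg -40.3
scene green all 41 [516.7 166.2  86.7] deg -41.9
scene orange top 14 [521.8 219.   96.6] deg 23.1
scene orange all 28 [527.  219.   95.3] deg 20.9
scene shoulder ((482.6273498535156, 201.3656005859375), 52.210357666015625)
[0.01737829 0.04395101 0.00280654]
```

View pics/v3_wrist.png

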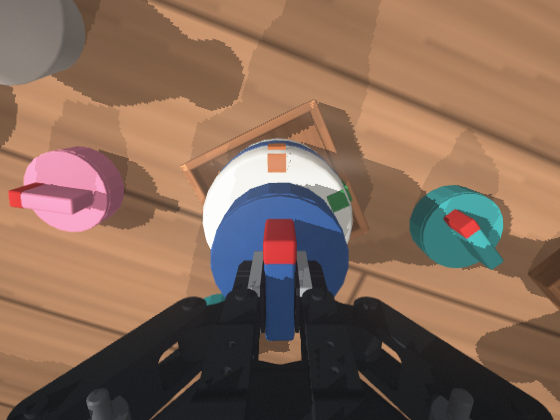

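The red end (279,240) lines up with the orange mark (277,160), and the cap is held. Lowering it now.

arm_command(
  targets=[
    [[0,0,0.003],[0,0,0],1],
    [[0,0,0.003],[0,0,0],1],
    [[0,0,0.003],[0,0,0],1],
    [[0,0,0.002],[0,0,0],1],
    [[0,0,0],[0,0,0],1],
  ],
)

```text
time: 5.12
ee_pos: [479.5, 202.1, 138.7]
tcp_rot: [0.985, 0.174, 0.0, -0.0]
contact_force: [-0.7, 0.1, 2.2]
width: 0.151
grip_force: 60.2
```

```bash
python3 m.py v4 wrist
```

```text
t 5.125 tcp [479.5 202.1 138.7] tooly deg -70.0 z [ 0.001  0.    -1.   ] q [ 0.71  0.3  -0.38  0.   -0.89  1.21] F [-0.7  0.1  2.2] w 0.151
wrist bar 3009 ((479.6496276855469, 206.2005615234375), (37.69611358642578, 52.09027099609375), 88.98399353027344) z 164.8
wrist disc 6792 ((478.89788818359375, 202.21099853515625), 37.717533111572266) z 135.1
wrist red all 1149 [501.  209.6 164.4] deg 22.1
wrist green top 302 [511.6 172.2  97.9] deg -40.4
wrist green all 374 [512.4 171.6  97.8] deg -40.4
wrist orange top 340 [521.5 219.3  97.9] deg 23.7
wrist orange all 463 [523.2 220.1  97.7] deg 23.7
wrist shoulder ((480.1583557128906, 203.77047729492188), 52.103580474853516)
```

arm_command(
  targets=[
    [[0,0,0],[0,0,0.08],1],
    [[0,0,0],[0,0,0.08],1],
    [[0,0,0],[0,0,0.08],1],
    [[0,0,0.0004],[0,0,0.088],1],
    [[0,0,0.0004],[0,0,0.088],1],
  ],
)

```text
time: 5.8
ee_pos: [479.7, 202.2, 137.9]
tcp_rot: [0.999, -0.035, 0.001, -0.0]
contact_force: [0.1, 0.1, 0.2]
width: 0.154
grip_force: 59.9
```

arm_command(
  targets=[
    [[0,0,0.0004],[0,0,0.088],1],
    [[0,0,0.0004],[0,0,0.088],1],
    [[0,0,0.0004],[0,0,0.088],1],
    [[0,0,0.0004],[0,0,0.088],1],
    [[0,0,0],[0,0,0],1],
  ],
)

```text
time: 6.42
ee_pos: [479.5, 202.1, 136.3]
tcp_rot: [0.978, -0.207, 0.0, -0.0]
contact_force: [0.3, -0.7, 1.4]
width: 0.151
grip_force: 60.0
```

arm_command(
  targets=[
    [[0,0,0.0004],[0,0,0.09],1],
    [[0,0,0.0004],[0,0,0.09],1],
    [[0,0,0.0004],[0,0,0.09],1],
    [[0,0,0.0004],[0,0,0.09],1],
    [[0,0,0],[0,0,0],1],
  ],
)

```text
time: 7.05
ee_pos: [479.4, 201.9, 134.7]
tcp_rot: [0.926, -0.379, 0.0, -0.0]
contact_force: [0.7, -0.7, 2.4]
width: 0.15
grip_force: 60.2
```

```bash
python3 m.py v5; python3 -c "
from h import *
print(env.get_obs()['moment'])"
```

```text
t 7.05 tcp [479.4 201.9 134.7] tooly deg -134.5 z [ 0.001  0.    -1.   ] q [ 0.71  0.3  -0.38  0.   -0.88  0.08] F [ 0.7 -0.7  2.4] w 0.15
wrist bar 3041 ((476.1201171875, 195.1253662109375), (51.73316955566406, 53.718902587890625), 79.23957061767578) z 160.8
wrist disc 6785 ((478.972412109375, 201.48907470703125), 37.677391052246094) z 131.1
wrist red all 1065 [495.  185.7 160.6] deg -41.8
wrist green top 179 [508.6 174.2  97.9] deg -41.2
wrist green all 212 [508.8 173.7  97.9] deg -41.5
wrist orange top 327 [521.2 219.3  97.8] deg 23.8
wrist orange all 400 [522.2 219.5  97.7] deg 23.5
wrist shoulder ((479.21356201171875, 203.5885009765625), 51.909889221191406)
side bar 34 ((481.7989501953125, 199.22308349609375), (16.916553497314453, 49.52078628540039), 40.380958557128906) z 160.8
side disc 145 ((477.5676574707031, 198.76589965820312), 36.0790901184082) z 131.3
side red all 41 [492.4 181.3 158.3] deg -54.2
side shoulder ((478.8458251953125, 201.34715270996094), 52.55314636230469)
scene bar 103 ((482.89959716796875, 198.5466766357422), (31.995689392089844, 47.217830657958984), 71.87171173095703) z 160.2
scene disc 295 ((482.3039245605469, 199.60952758789062), 37.39312744140625) z 130.5
scene red all 44 [496.2 185.  159.2] deg -41.2
scene green top 18 [512.5 172.7  97.4] deg -39.3
scene green all 47 [517.4 167.4  90. ] deg -40.4
scene orange top 14 [522.5 220.   96.8] deg 23.9
scene orange all 27 [526.2 221.   96. ] deg 23.3
scene shoulder ((482.6132507324219, 202.2060089111328), 52.55693054199219)
[-0.30596959  0.03381323 -0.06358888]
```

View pics/v5_wrist.png

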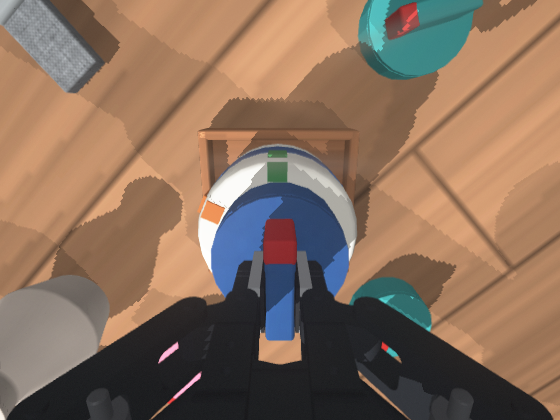

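The red end (279,240) points at the green mark (277,165), and the disc top has sunk 14 mm to about 130.7, so the cap is home. Releasing now.

arm_command(
  targets=[
    [[0,0,0],[0,0,0],-1],
    [[0,0,0],[0,0,0],-1],
    [[0,0,0],[0,0,0],-1],
    [[0,0,0],[0,0,0],-1],
    [[0,0,0],[0,0,0],-1],
  ],
)

```text
time: 7.82
ee_pos: [479.2, 201.9, 134.3]
tcp_rot: [0.925, -0.38, -0.0, 0.0]
contact_force: [-0.8, 0.4, -0.3]
width: 1.001
grip_force: 0.0
```

arm_command(
  targets=[
    [[0,0,-0.01],[0,0,0],-1],
    [[0,0,-0.03],[0,0,0],-1],
    [[0,0,-0.04],[0,0,0],-1],
    [[-0.04,0,-0.02],[0,0,0],-1],
    [[0,0,0],[0,0,0],-1],
  ],
)

```text
time: 8.45
ee_pos: [450.7, 231.7, 237.3]
tcp_rot: [0.926, -0.378, 0.001, -0.003]
contact_force: [0.2, 0.2, 0.0]
width: 0.999
grip_force: 0.0
```

```bash
python3 m.py v6
```

```text
t 8.45 tcp [450.7 231.7 237.3] tooly deg -134.5 z [ 0.004  0.004 -1.   ] q [ 0.8   0.18 -0.27  0.   -1.12 -0.  ] F [0.2 0.2 0. ] w 0.999
wrist bar 1303 ((479.0758972167969, 201.10845947265625), (13.648945808410645, 52.122562408447266), 46.12076950073242) z 161.0
wrist disc 4153 ((478.8488464355469, 201.5625762939453), 37.57256317138672) z 131.4
wrist red all 314 [494.2 186.6 161.1] deg -41.6
wrist orange top 156 [521.3 218.9  97.8] deg 23.3
wrist orange all 192 [522.4 219.1  97.6] deg 23.0
wrist shoulder ((478.8342590332031, 203.06048583984375), 52.181884765625)
side bar 70 ((480.82476806640625, 198.93191528320312), (13.4860200881958, 49.51261901855469), 43.44670486450195) z 160.9
side disc 166 ((477.5456237792969, 198.4805145263672), 37.015907287597656) z 131.4
side red all 44 [492.2 181.1 159. ] deg -54.7
side shoulder ((478.5029602050781, 200.80078125), 52.16872787475586)
scene bar 104 ((482.0544738769531, 199.57962036132812), (13.147863388061523, 49.38678741455078), 42.84003829956055) z 160.3
scene disc 348 ((481.69525146484375, 201.0631103515625), 37.976383209228516) z 131.1
scene red all 46 [496.3 184.  158.8] deg -42.9
scene green top 13 [511.7 172.3  97.1] deg -40.3
scene green all 46 [516.2 166.6  89.5] deg -41.9
scene orange top 16 [521.9 218.1  96.7] deg 22.1
scene orange all 29 [526.  218.6  95.9] deg 20.9
scene shoulder ((481.8615417480469, 202.0087127685547), 52.129913330078125)
```

View pics/v6_wrist.png

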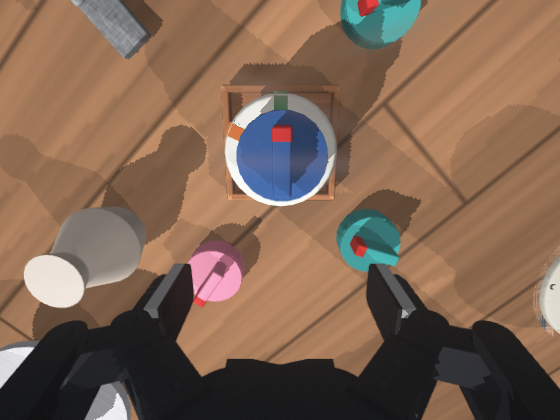

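The cap is home: its red end (282,134) is in line with the green mark (281,102), the bar top is at about 161 mm, and the gripper is clear.

```bash
python3 -c "
from cell import job
print(job.hand_in())"
```

```text
the job is handed in; nothing more can be done
None
```

The blue cap was turned back to the orange mark, dropped into the thread, screwed home to the green mark and released; the job is handed in (no verdict was returned), and the arm never went near the green-banded jar.

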